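Load a mortar prism into the bending tester and start it

TASK

Lay the whole mortar prism lengthwise in the channel at the front of the blue bending tester, clear of the loading head, and let go; then take it again by its near end and slide it under the loading head until it is fully home against the end stop. With the prism home, pinch the two orange tabs of the selector on the grey console, turn it clockwise from the yellow to the green dot and let it latch, and only then flip the steel bat toggle over to its green side. Leave the broken halves, the calliper, the marker and the loose cube where they are.

Things in the scene. Friction and masses are not known exactly. Their poses are not given: they have to be found in the camera images.
- prism: whole mortar prism, pale grey, 160 x 40 x 40 mm, about 0.56 kg, lying on the worktop. Origin at its centre; x along its 160 mm length, z up. Grip it across its 40 mm width (y). Either end may go first. Held in the air by one end alone it may sag; carry it by the middle.
- tester: fixed blue bending tester; origin on the worktop straight below its loading roller; x runs from the in-feed (robot side) to the end stop, z up. A channel open at the top and front runs along x from -168 to +80 mm (face of the end stop), 46 mm wide between low fences 4 mm thick, over three rollers at x = -150, -50, +50 mm; ledges 1 mm below the roller tops fill the gaps.
- infeed (a point): where the prism's centre lies when it is laid in the in-feed part of the channel, 100 mm short of home, steady on the first two rollers; axes as the tester's. 78 mm above the worktop: the prism's underside is then 58 mm and the fences' tops 66 mm above the worktop, and fingertips must stay above the fences.
- home (a point): where the prism's centre lies when it is home against the end stop, 78 mm above the worktop; axes as the tester's. It slides there with 4 to 8 N.
- loading_roller (a point): underside of the loading roller, 105 mm above the worktop, 7 mm above the prism's top. The head above it spans 20 mm each way in x and 24 mm in y; a cross-head (50 mm in x, 184 mm in y) sits 248 to 322 mm above the worktop on two 27 mm columns 68 mm to either side. A gripper cannot pass under: the prism's middle cannot be held there.
- console: fixed grey control console, 140 (x) x 205 (y) x 60 mm high, with a flat dark top panel; origin at the centre of its underside; at yaw 0 its x points away from the robot, y to the left. The selector stands in its left half, the toggle in its right half, 97 mm apart.
- selector (a joint): selector knob, rad: 0 = pointer line at the yellow dot (set-up), 1.047 = at the green dot (test), 60 degrees clockwise seen from above. The tabs' teeth lock it at both (play about 0.04 rad); it turns easily (0.05 N m) only while both tabs are pushed in.
- tab_far (a joint): orange tab of the selector at the pointer's end, m pushed in: 0 = out and latched, clear of its notch from 0.003, end of travel 0.006. Spring 3 N at the start, 7 N fully in.
- tab_near (a joint): the other orange tab, the same
- selector_grip (a point): on the selector's axis, 34 mm above the console's panel; turns with the knob: x = line through both tabs, towards the pointer, z up. The tabs' flat outer faces are 60 mm apart along x (48 mm pushed in), 24 mm wide, 13 to 41 mm above the panel. The knob's top is 44 mm above the panel; a disc of 74 mm diameter, 9.5 mm high, lies under it.
- toggle (a joint): bat toggle, rad: 0 = leaning 25 degrees towards the robot (red dot, off), 0.873 = leaning 25 degrees away (green dot, on). It snaps over its centre (0.436); a spring mechanism holds it at either end with about 0.1 N m, 2 N at the tip.
- toggle_tip (a point): rounded tip of the steel bat, 13 mm thick, 52 mm from its pivot, which lies 6 mm above the console's panel; off to on is along the console's +x.
- half_a: bystander: half of a broken prism, 40 x 40 x about 77 mm, loose
- half_b: bystander: the other broken half, the same size, loose
- calliper: bystander: black and steel digital calliper, 208 mm long, loose
- marker: bystander: white marker pen with green cap, 134 mm, loose
- cube_c: bystander: brown mortar cube, 51 mm, loose, near two others that are fixed. The big blue press with its lever to the left of it, beyond y = 0.42 m, is part of the room: keep the arm clear of it.

How it is judged:
On the way, in this order (a step that is already met when the one before it is completed fails the run):
1. the prism lies in the in-feed part of the channel, clear of the loading head, let go and at rest (x of prism in the frame of home between -0.15 and -0.07 m and y of prism in the frame of home between -0.006 and 0.006 m and z of prism in the frame of home between -0.004 and 0.004 m and contact force between the fingers and prism below 0.1 N and linear speed of prism below 0.02 m/s), for 0.2 s.
2. the prism is home against the end stop, let go and at rest (x of prism in the frame of home between -0.005 and 0.004 m and y of prism in the frame of home between -0.005 and 0.005 m and z of prism in the frame of home between -0.003 and 0.003 m and angle between the x axis of prism and the x axis of home, either way round below 0.06 rad and contact force between the fingers and prism below 0.1 N and linear speed of prism below 0.02 m/s), for 0.2 s.
3. the selector is latched at the green dot, tabs out again (value of joint selector above 0.98 rad and value of joint each of tab_far, tab_near below 0.0015 m), for 0.2 s.
4. the toggle has been flipped to its green side (value of joint toggle above 0.8 rad), for 0.2 s.
At the end, for the whole second after the job is handed in: The prism lies at rest in the channel, home against the end stop (within 5 mm along, 5 mm sideways, 3 mm in height, 0.06 rad), the selector is latched at the green dot (above 0.98 rad, both tabs out within 1.5 mm) and the toggle leans to its green side (above 0.80 rad) (all of step 3 and x of prism in the frame of home between -0.005 and 0.004 m and y of prism in the frame of home between -0.005 and 0.005 m and z of prism in the frame of home between -0.003 and 0.003 m and angle between the x axis of prism and the x axis of home, either way round below 0.06 rad and linear speed of prism below 0.02 m/s and value of joint toggle above 0.8 rad); the robot touches nothing.
It fails at once if a bystander is moved by more than 20 mm (distance of any of half_a, half_b, calliper, marker, cube_c from where it was at the start of the episode above 0.02 m).
It fails at once if the toggle is flipped while the selector is not yet in test (value of joint toggle above 0.5 rad and value of joint selector below 0.95 rad).
It fails at once if the selector is turned before the prism is home (value of joint selector above 0.3 rad and x of prism in the frame of home below -0.008 m).
It also fails if it takes over 72 s, if anything falls off the work surface, if the arm or the gripper's body presses on something with over 40 N, if the wrist force passes 120 N, or if a joint passes its speed limit or range.

ROBOT

A 6-joint arm with a two-finger parallel gripper is mounted at the origin on a cart in front of the work surface, level with it; the furniture and walls round the work are solid. World frame = base frame: x ahead of the robot, y to its left, z up, the work surface at z = 0. Lengths are in m, angles in rad, forces in N, time in s.
With the tool pointing down it reaches from about 0.325 to 0.775 m from the base axis. Payload 5.5 kg.
Tool frame: the origin (TCP) lies between the finger pads; the fingertips stand manip.tips_ahead ahead of it and the grasp point (between the pads) lies 2 mm behind it (manip.tips_ahead is the distance from the TCP to the fingertips, in m); z points along the fingers, y is the line along which they close (so a half turn about z gives the same grasp; the last joint's range is limited). The gripper opens to 88 mm and grips with 3 to 60 N. Pads are 20 mm wide; open, the fingers measure 115 mm over their backs; the gripper's body (75 mm by 178 mm) begins 61 mm behind the grasp point.
Start: joints at [1.143, 0.091, 1.231, -0, 1.82, -0.057], TCP at [0.217, 0.559, 0.213] pointing down, gripper open.
Joint ranges: [-2.87, 2.87], [-0.86, 2.18], [0.17, 2.46], [-1.51, 4.65], [0.06, 2.69], [-2.65, 2.65]. Speed limits (rad/s): [2.57, 2.57, 3.01, 3.14, 3.14, 3.14].

INTERFACE

Orientations are given as a unit quaternion [w, x, y, z].
In Python, from rig import manip, vision, workorder gives the robot as it stands.
- The arm moves only by the tool drive_tool, never from a script. Its argument "steps" is a list of rows, each a list of 5 numbers: the closure, from 0 (fully open) to 1 (shut), then the shift along the tool's x, y, z normalised to -1 to 1, where 1 is 0.12 m, then the turn about the tool's z normalised to -1 to 1, where 1 is pi rad. A call has 1 to 20 rows; each row is the pose to reach, as a shift and turn from the pose commanded when the call began, along the tool's axes at that moment, turning the shorter way round; what a row does not reach only later rows make up. A row lasts 1/8 s, in which the tool goes at most 62.5 mm and 10.7 degrees, less where a joint would pass 70% of its speed; a pose out of reach is approached as far as the arm can. A call with a number of a shift or a turn outside -1 to 1 is refused whole. A call with a gripper value outside its range is refused whole. The fingers move at their own pace and stop on an object; "force" is the grip in N (left out, the last holds). Time passes only in rows, so rows that repeat a pose let the fingers close. It gives the time, the measured TCP pose, the force, the opening and the grip force at its end, in the units of the state.
- manip.state(): the state, without advancing time (a new reading comes with each control period).
- vision.camera(name): name is "scene" or "top"; returns the picture (480x640x3 uint8, red, green, blue); there is no depth.
- vision.calibration(name): a dict with "intrinsics" (3x3 intrinsics, pixels), "k1" (the pictures are not rectified: a ray, as slopes to the right and down, at radius r is drawn at 1 + k1 r^2 times it, then the intrinsics apply), "world_to_cam" (4x4, takes a point from world to camera coordinates). Camera axes: x right, y down, z forward; pixel columns grow to the right and rows downward; lengths in m; the calibration is good to about 2 mm. A picture is of the moment at which its call begins. calibration takes no time and is no camera call.
- workorder.job_done(): hands the job in; it is judged then, once.
Trained networks look in the newest picture that a camera, given by its name, has taken for a name from the list of things; names that differ only in an ending like _2 or _b are one class to them, and where a whole thing is asked for, a point or a joint stands for the part that bears it (a point fixed in the world has none). Each returns a list of dicts, best first, with "conf" (0 to 1); they miss things now and then, are a little off and sometimes report something else, mostly with a low value. They report only what shows in the picture. A call takes as long as a camera call.
- vision.look_for(camera, name): "point" ([x, y, z] in m, in world coordinates, good to about 4 mm: the middle of the surface that is visible of it).
The state is a dict: "clock": time; "joint_pos": joint angles; "qd": joint speeds; "effort": joint torques, N m; "tool_pos": TCP position; "tcp_rot": TCP orientation; "ft_force": force on the tool from outside, world axes, zero at the start; "torque": the same for the moment, N m; "grip_width": opening from 0.0 (shut) to 1.0 (fully open); "gripper_force": force on a finger pad.
Only numpy, scipy, OpenCV 4.12 (cv2) and the standard library are available. Lean on these libraries where they do the work, as an engineer would, in place of code of your own. Each camera call takes 0.05 s, during which the arm holds its last target. There are 200 camera calls.

## Working session

There is one attempt and no reset: what is moved stays moved. The work goes in short steps, Python scripts to look and compute and a tool call to move; the robot and the scene stay as the last step left them, time stands still between calls to the robot, and variables do not carry over. Pictures are saved under pics/ and viewed, at most 13 in all, crops included, and the job is handed in when it is done.

Besides the shell and the picture viewer there is one more tool, called after "Emit:" in YAML: its name, and indented under it one key for each argument. drive_tool: Moves the arm, as the interface text tells. Its arguments: {"type":"object","properties":{"steps":{"type":"array","items":{"type":"array","items":{"type":"number","minimum":-1,"maximum":1}}},"force":{"type":"number"}},"required":["steps"]}

```bash
ls; mkdir -p pics; cat > h.py <<'E'
import numpy as np, cv2, json
from rig import manip, vision, workorder
def proj(cam,P):
    c=vision.calibration(cam);T=np.array(c["world_to_cam"]);P=np.atleast_2d(P).astype(float)
    q=(T[:3,:3]@P.T).T+T[:3,3];s=q[:,:2]/q[:,2:];r2=(s**2).sum(1,keepdims=True);s=s*(1+c["k1"]*r2)
    K=np.array(c["intrinsics"]);return s@K[:2,:2].T+K[:2,2]
def ray(cam,uv):
    c=vision.calibration(cam);T=np.array(c["world_to_cam"]);K=np.array(c["intrinsics"])
    u=cv2.undistortPoints(np.array(uv,float).reshape(-1,1,2),K,np.array([c["k1"],0,0,0,0.]))[:,0]
    d=np.c_[u,np.ones(len(u))]@T[:3,:3];o=-T[:3,:3].T@T[:3,3];return o,d
def atz(cam,uv,z):
    o,d=ray(cam,uv);return o+d*((z-o[2])/d[:,2])[:,None]
E
python3 - <<'E'
from h import *
np.set_printoptions(precision=4,suppress=True)
for c in("scene","top"):
    cv2.imwrite(f"pics/{c}0.png",vision.camera(c)[:,:,::-1])
    k=vision.calibration(c);T=np.array(k["world_to_cam"]);print(c,k["intrinsics"],k["k1"],-T[:3,:3].T@T[:3,3],T[2,:3])
    for n in["prism","tester","console","selector","tab_far","tab_near","toggle","loading_roller","half_a","calliper","marker","cube_c"]:
        print(n,[(np.round(d["point"],3).tolist(),round(d["conf"],2)) for d in vision.look_for(c,n)][:3])
s=manip.state();print(s,manip.tips_ahead)
E
```

```text
pics
scene [[466.6774   0.     315.824 ]
 [  0.     466.6774 238.6663]
 [  0.       0.       1.    ]] -0.08503382313687012 [ 0.0169 -0.9037  0.8461] [ 0.3886  0.6997 -0.5995]
prism [([0.487, -0.101, 0.04], 0.77), ([0.655, 0.17, 0.078], 0.17)]
tester []
console [([0.498, -0.338, 0.057], 0.66)]
selector [([0.517, -0.274, 0.102], 0.56)]
tab_far [([0.492, -0.363, 0.098], 0.39)]
tab_near []
toggle []
loading_roller [([0.658, 0.166, 0.072], 0.95)]
half_a [([0.353, 0.05, 0.041], 0.69), ([0.381, 0.167, 0.037], 0.68)]
calliper [([0.326, -0.132, 0.012], 0.58)]
marker [([0.33, -0.345, 0.021], 0.7), ([0.492, -0.362, 0.101], 0.35)]
cube_c [([0.375, 0.284, 0.038], 0.56), ([0.66, 0.172, 0.073], 0.5)]
top [[468.3157   0.     313.573 ]
 [  0.     468.3157 236.3487]
 [  0.       0.       1.    ]] -0.1263700291219638 [ 0.448  -0.0095  1.15  ] [ 0.0514  0.0001 -0.9987]
prism [([0.492, -0.085, 0.04], 0.77), ([0.389, 0.188, 0.043], 0.32)]
tester [([0.651, 0.184, 0.054], 0.93)]
console [([0.512, -0.302, 0.064], 0.64)]
selector [([0.525, -0.259, 0.103], 0.76), ([0.65, 0.184, 0.059], 0.21)]
tab_far [([0.545, -0.254, 0.098], 0.56)]
tab_near []
toggle [([0.494, -0.358, 0.103], 0.48)]
loading_roller [([0.648, 0.186, 0.058], 0.87)]
half_a [([0.362, 0.074, 0.039], 0.93), ([0.386, 0.188, 0.042], 0.78)]
calliper [([0.326, -0.122, 0.009], 0.95), ([0.65, 0.182, 0.062], 0.17)]
marker [([0.339, -0.337, 0.018], 0.8)]
cube_c [([0.376, 0.295, 0.051], 0.68)]
{'clock': 1.3, 'joint_pos': array([ 1.1434,  0.0911,  1.2307,  0.    ,  1.8198, -0.0567]), 'qd': array([-0.002 , -0.002 , -0.0005, -0.0001,  0.0001,  0.0012]), 'effort': array([ -0.0001, -44.6206, -40.6497,   0.0698,   0.0202,  -0.0001]), 'tool_pos': array([0.2174, 0.5593, 0.2131]), 'tcp_rot': array([-0.    ,  0.1843,  0.9829, -0.    ]), 'ft_force': array([-0.3436,  0.2534,  0.1203]), 'torque': array([-0.0155, -0.0351, -0.0107]), 'gripper_force': 0.0, 'grip_width': 0.9999517599411333} 0.017
```

View pics/top0.png

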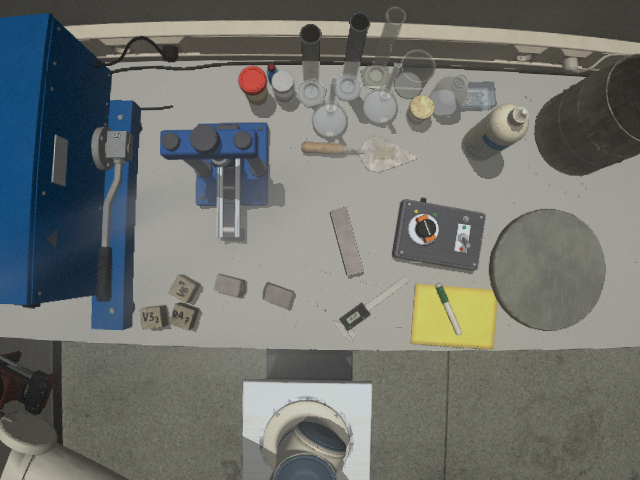

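View pics/scene0.png

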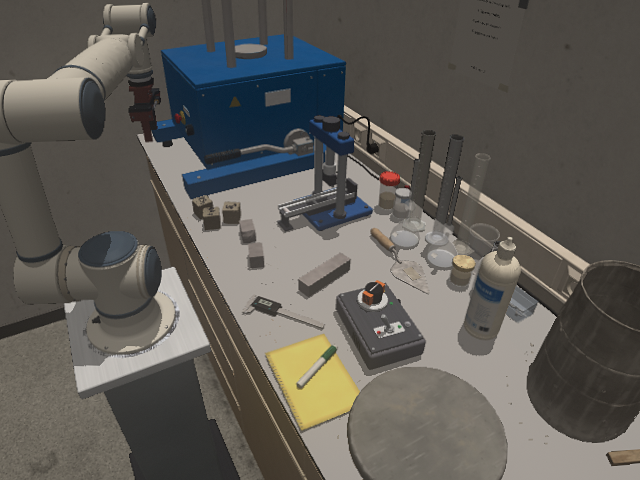

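```bash
cat >> h.py <<'E'
def crop(im,x0,y0,w,h,s,step=10):
    c=cv2.resize(im[y0:y0+h,x0:x0+w],None,fx=s,fy=s,interpolation=cv2.INTER_CUBIC)
    for x in range(-(-x0//step)*step,x0+w,step):
        cv2.line(c,((x-x0)*s,0),((x-x0)*s,8),(0,0,255),1);cv2.putText(c,str(x),((x-x0)*s+1,18),0,.35,(0,0,255),1)
    for y in range(-(-y0//step)*step,y0+h,step):
        cv2.line(c,(0,(y-y0)*s),(8,(y-y0)*s),(0,0,255),1);cv2.putText(c,str(y),(10,(y-y0)*s+4),0,.35,(0,0,255),1)
    return c
E
python3 - <<'E'
from h import *
t=cv2.imread("pics/top0.png");s=cv2.imread("pics/scene0.png")
a=crop(t,155,115,125,150,4);b=crop(t,325,200,75,150,4);cv2.imwrite("pics/a.png",np.hstack([a,b]))
a=crop(t,385,190,110,90,7);cv2.imwrite("pics/b.png",a)
a=crop(s,270,110,110,120,5);b=crop(s,295,245,50,120,5);cv2.imwrite("pics/c.png",np.hstack([a,b]))
E
```

```text
(no output)
```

View pics/a.png

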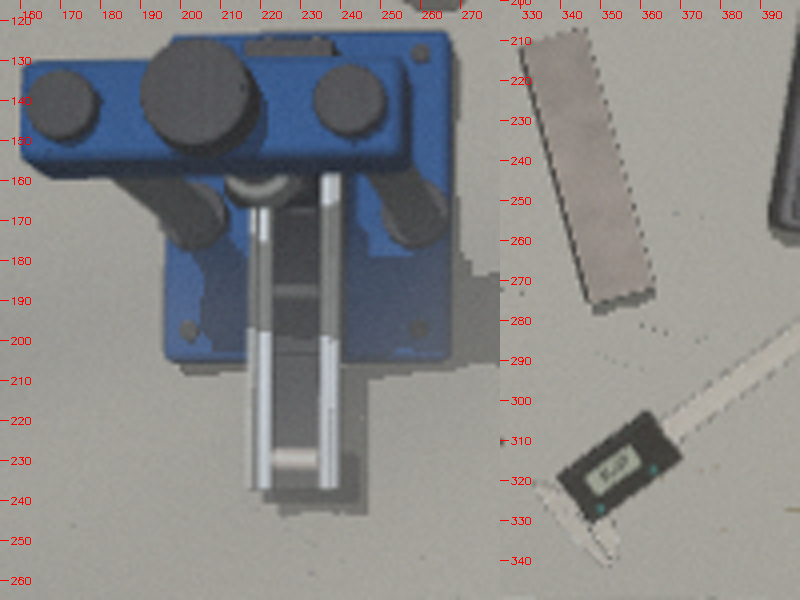

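View pics/b.png

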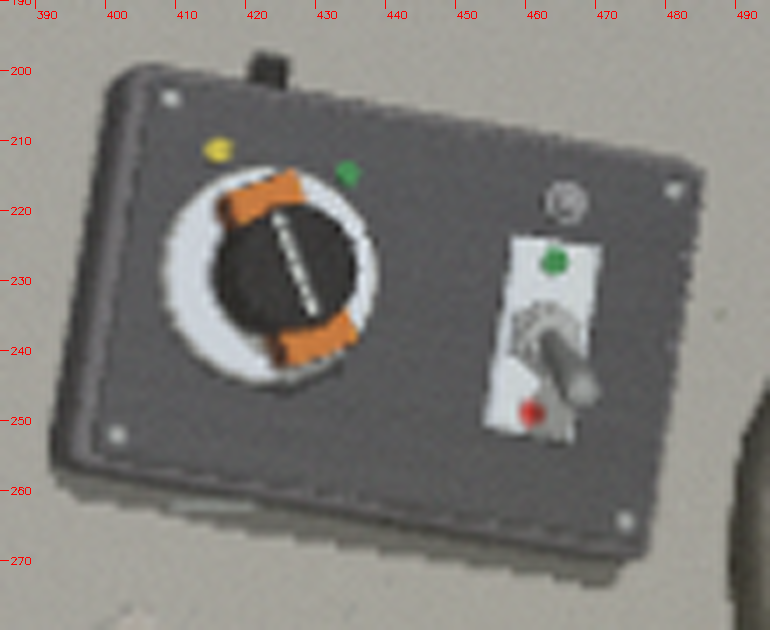

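View pics/c.png

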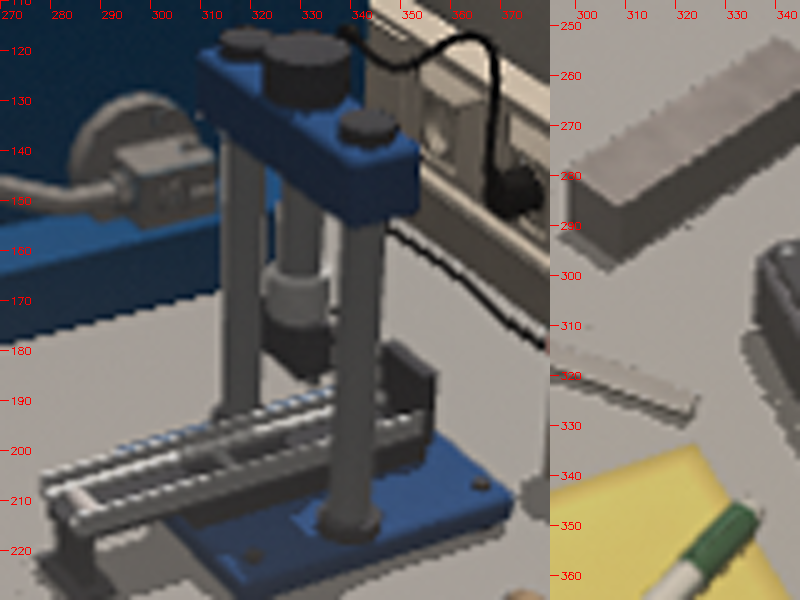

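```bash
python3 - <<'E'
from h import *
t=cv2.imread("pics/top0.png")
for v in(172,185,195,205,215,225,232): print(v,t[v,213:246].mean(1).astype(int).tolist())
for u in(220,221,237): print(u,t[228:246,u].mean(1).astype(int).tolist())
for v in(225,245,262): print(v,t[v,326:370].mean(1).astype(int).tolist())
for u in(336,341,352,358): print(u,t[203:218,u].mean(1).astype(int).tolist(),t[266:282,u].mean(1).astype(int).tolist())
E
```

```text
172 [98, 101, 99, 104, 141, 177, 113, 204, 188, 119, 76, 65, 70, 64, 67, 66, 60, 68, 64, 68, 66, 66, 99, 125, 116, 119, 113, 76, 66, 66, 70, 72, 76]
185 [80, 78, 80, 85, 111, 123, 101, 127, 126, 114, 79, 72, 75, 77, 74, 73, 76, 76, 75, 74, 78, 76, 109, 125, 123, 126, 109, 80, 77, 77, 79, 84, 81]
195 [84, 83, 82, 90, 109, 119, 112, 129, 128, 113, 85, 81, 77, 77, 77, 81, 77, 79, 81, 78, 78, 81, 112, 131, 126, 129, 111, 82, 78, 83, 86, 85, 84]
205 [78, 80, 81, 108, 157, 154, 148, 197, 197, 163, 91, 99, 96, 96, 99, 99, 97, 99, 98, 99, 96, 96, 163, 194, 185, 188, 141, 93, 85, 83, 85, 85, 85]
215 [154, 155, 156, 165, 163, 132, 152, 195, 194, 158, 90, 99, 98, 100, 101, 103, 101, 101, 100, 103, 101, 122, 173, 189, 184, 186, 139, 104, 108, 112, 110, 112, 112]
225 [154, 156, 154, 167, 168, 127, 157, 194, 194, 154, 99, 106, 104, 107, 106, 106, 106, 106, 106, 108, 106, 123, 171, 188, 163, 178, 138, 108, 114, 112, 110, 114, 116]
232 [154, 157, 155, 165, 165, 126, 156, 192, 192, 156, 113, 120, 123, 124, 124, 122, 126, 126, 127, 127, 128, 135, 176, 192, 164, 180, 139, 101, 98, 96, 97, 100, 112]
220
[... 894 characters left out ...]
2, 140, 144, 105, 161, 162, 160, 161, 162, 161, 161, 161]
336 [158, 161, 162, 163, 161, 155, 134, 131, 135, 132, 136, 135, 136, 134, 135] [161, 164, 161, 162, 161, 161, 163, 163, 163, 161, 161, 163, 160, 161, 164, 162]
341 [161, 161, 163, 161, 157, 144, 134, 136, 138, 137, 136, 138, 139, 138, 135] [161, 162, 162, 163, 162, 163, 162, 160, 164, 161, 162, 162, 166, 161, 162, 163]
352 [161, 164, 160, 162, 162, 163, 160, 162, 165, 161, 161, 163, 160, 163, 162] [144, 142, 139, 136, 136, 138, 143, 140, 136, 104, 105, 118, 163, 161, 163, 162]
358 [161, 163, 161, 161, 164, 161, 159, 161, 160, 163, 160, 162, 161, 160, 162] [141, 141, 142, 138, 141, 142, 133, 92, 103, 103, 119, 161, 160, 160, 163, 163]
```

```bash
python3 - <<'E'
from h import *
np.set_printoptions(precision=4,suppress=True)
L=atz("top",[(216.1,205),(216.3,195),(216.3,185),(216.5,172)],.066);R=atz("top",[(239.05,232),(239.05,205),(239.2,195),(239.2,185),(239.4,172)],.066)
print(L[:,:2],R[:,:2]);print("front",atz("top",[(218,236.5),(228,236.5),(237,236.5)],.066)[:,:2])
from numpy.linalg import lstsq
A=np.r_[np.c_[L[:,0],np.ones(4),np.ones(4)],np.c_[R[:,0],np.ones(5),-np.ones(5)]];print("slope,c,half",lstsq(A,np.r_[L[:,1],R[:,1]],rcond=None)[0])
p=atz("top",[(342.5,225),(347.8,245),(352.5,262)],.04);print("prism axis",p[:,:2],np.polyfit(p[:,0],p[:,1],1))
print("ends",atz("top",[(336,208.6),(341,207.6),(352,274.5),(358,272.5)],.04)[:,:2])
print("disc",atz("top",[(422,229)],.0695),"tabs",atz("top",[(421,217.5),(429,238)],.101),"knob",atz("top",[(425.0,227.9)],.104))
print("toggle tip",atz("top",[(468,245.5)],.113),"dots",atz("top",[(463.5,227.3),(460,248.8),(461.8,238)],.06),"yel/green",atz("top",[(414.7,211.2),(433,214.7)],.06))
print("con",atz("top",[(402,200.5),(484,214),(476,270),(394,257),(408,204),(480,217),(473,264),(400.3,252)],.06)[:,:2])
q=np.array([[.66,.184,.105]]);print(proj("scene",q))
E
```

```text
[[0.5735 0.2199]
 [0.5971 0.2202]
 [0.6207 0.2209]
 [0.6516 0.2215]] [[0.5111 0.1642]
 [0.5742 0.1658]
 [0.5977 0.1661]
 [0.6213 0.1668]
 [0.6522 0.1672]]
front [[0.4998 0.2133]
 [0.5002 0.1898]
 [0.5005 0.1687]]
slope,c,half [0.0219 0.1802 0.0271]
prism axis [[ 0.5333 -0.0777]
 [ 0.4859 -0.0909]
 [ 0.4458 -0.1026]] [ 0.2845 -0.2293]
ends [[ 0.5722 -0.0617]
 [ 0.5748 -0.0736]
 [ 0.4162 -0.1018]
 [ 0.4211 -0.116 ]]
disc [[ 0.5249 -0.2615  0.0695]] tabs [[ 0.5487 -0.2518  0.101 ]
 [ 0.5026 -0.2703  0.101 ]] knob [[ 0.5251 -0.2603  0.104 ]]
toggle tip [[ 0.4865 -0.3567  0.113 ]] dots [[ 0.5314 -0.3635  0.06  ]
 [ 0.4804 -0.3551  0.06  ]
 [ 0.506  -0.3594  0.06  ]] yel/green [[ 0.5673 -0.2462  0.06  ]
 [ 0.5598 -0.29    0.06  ]]
con [[ 0.592  -0.216 ]
 [ 0.564  -0.4139]
 [ 0.4309 -0.3941]
 [ 0.4589 -0.1979]
 [ 0.584  -0.2303]
 [ 0.5566 -0.404 ]
 [ 0.4449 -0.3867]
 [ 0.4708 -0.2126]]
[[327.5467 186.3023]]
```

```bash
cat >> h.py <<'E'
def rz(a): return np.array([[np.cos(a),-np.sin(a)],[np.sin(a),np.cos(a)]])
def pts(o,yaw,L): L=np.array(L,float);return np.c_[L[:,:2]@rz(yaw).T+np.array(o),L[:,2]]
TE=((.668,.1948),.0219);PR=((.4961,-.088),.277);SE=((.525,-.2605),np.deg2rad(21));TG=((.506,-.3594),np.deg2rad(-9))
E
python3 - <<'E'
from h import *
s=cv2.imread("pics/scene0.png")
def ov(x0,y0,w,h,sc,P,closed):
    c=crop(s,x0,y0,w,h,sc,20)
    for p,cl in zip(P,closed):
        q=np.round((proj("scene",p)+.5-[x0,y0])*sc).astype(int);cv2.polylines(c,[q.reshape(-1,1,2)],cl,(0,255,0),1)
    return c
te=pts(*TE,[(0,-.027,.066),(-.168,-.027,.066),(-.168,.027,.066),(.08,.027,.066),(.08,.023,.066),(-.168,.023,.066)])
pr=pts(*PR,[(-.08,-.02,.04),(.08,-.02,.04),(.08,.02,.04),(-.08,.02,.04)])
prb=pts(*PR,[(-.08,.02,0),(-.08,-.02,0),(.08,-.02,0)])
st=pts(*SE,[(-.03,-.012,.101),(.03,-.012,.101),(.03,.012,.101),(-.03,.012,.101)]);
tg=pts(*TG,[(0,0,.066),(-.022,0,.113)])
dk=pts(*SE,[(.037*np.cos(a),.037*np.sin(a),.0695) for a in np.linspace(0,6.28,30)])
cv2.imwrite("pics/d.png",np.hstack([ov(272,160,95,125,4,[te,pr,prb],[0,1,0]),ov(325,240,95,125,4,[pr,st,tg,dk],[1,1,0,1])]))
E
```

```text
(no output)
```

View pics/d.png

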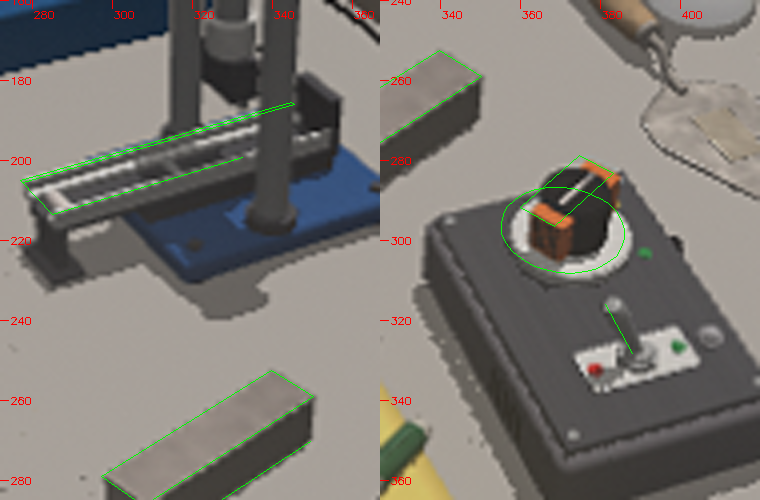

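```bash
python3 - <<'E'
from h import *
np.set_printoptions(precision=4,suppress=True)
print("disc",atz("top",[(423.2,228.9)],.0695),"tabs",atz("top",[(422.6,217.7),(430.4,238.3),(426.5,228)],.101),"knob",atz("top",[(426.7,227.3)],.104))
print("toggle tip",atz("top",[(467.4,244.6)],.113),"dots",atz("top",[(463.7,227),(460.6,248.4),(462.1,237.7)],.06))
# two-view check: scene picks from overlay crop (disc centre, tab tops mid, toggle tip, base)
S=[(325+190/4,240+237/4),(325+577/4-95,240+193/4),(325+613/4-95,240+305/4)]
T=[(423.2,228.9),(426.5,228),(467.4,244.6)]
for a,b in zip(S,T):
    o1,d1=ray("scene",[np.array(a)-.5]);o2,d2=ray("top",[b]);M=np.c_[d1[0],-d2[0]];k=np.linalg.lstsq(M,o2-o1,rcond=None)[0]
    print(o1+k[0]*d1[0],o2+k[1]*d2[0])
s=manip.state();print(s["clock"])
E
```

```text
disc [[ 0.5252 -0.2644  0.0695]] tabs [[ 0.5483 -0.2555  0.101 ]
 [ 0.5019 -0.2735  0.101 ]
 [ 0.5251 -0.2645  0.101 ]] knob [[ 0.5265 -0.2642  0.104 ]]
toggle tip [[ 0.4885 -0.3553  0.113 ]] dots [[ 0.5321 -0.364   0.06  ]
 [ 0.4814 -0.3565  0.06  ]
 [ 0.5067 -0.3601  0.06  ]]
[ 0.527  -0.266   0.0663] [ 0.5254 -0.2652  0.066 ]
[ 0.5282 -0.2662  0.1017] [ 0.5251 -0.2645  0.101 ]
[ 0.4895 -0.3568  0.1102] [ 0.4886 -0.3563  0.11  ]
1.3
```

```bash
cat >> h.py <<'E'
SE=((.5258,-.2648),np.deg2rad(21.2));TG=((.507,-.3602),np.deg2rad(-8.8))
def go(x,y,z,hd=None):
    s=manip.state();w,a,b,c=s["tcp_rot"];R=np.array([[1-2*(b*b+c*c),2*(a*b-w*c),2*(a*c+w*b)],[2*(a*b+w*c),1-2*(a*a+c*c),2*(b*c-w*a)],[2*(a*c-w*b),2*(b*c+w*a),1-2*(a*a+b*b)]])
    d=R.T@(np.array([x,y,z])-s["tool_pos"])/.12;h0=np.degrees(np.arctan2(R[1,0],R[0,0]));t=0 if hd is None else -((hd-h0+180)%360-180)/180
    print("t",round(s["clock"],2),"pos",s["tool_pos"].round(4),"head",h0.round(2),"j6",s["joint_pos"][5].round(3),"F",s["ft_force"].round(1),"w",round(88*s["grip_width"],1),"gf",round(s["gripper_force"],1),"tilt",R[2,:2].round(3))
    print("steps",d.round(4),round(t,4))
E
```

Emit:
drive_tool:
  steps:
    - [0,-0.85,-0.85,0,0]
    - [0,-0.85,-0.85,0,0]

```text
clock: 1.55
tool_pos: [0.268, 0.4437, 0.2125]
tcp_rot: [-0.0, 0.184, 0.983, -0.0]
ft_force: [0.4, -0.1, 0.7]
grip_width: 1.005
gripper_force: 0.0
```

Emit:
drive_tool:
  steps:
    - [0,-0.85,-0.85,0,0]
    - [0,-0.85,-0.85,0,0]

```text
clock: 1.8
tool_pos: [0.3186, 0.3286, 0.2133]
tcp_rot: [0.0, 0.184, 0.983, 0.0]
ft_force: [0.7, -0.1, 0.7]
grip_width: 0.999
gripper_force: 0.0
```

Emit:
drive_tool:
  steps:
    - [0,-0.85,-0.85,0,0]
    - [0,-0.85,-0.85,0,0]

```text
clock: 2.05
tool_pos: [0.3689, 0.2142, 0.2134]
tcp_rot: [0.0, 0.184, 0.983, 0.0]
ft_force: [1.4, 0.2, 1.1]
grip_width: 0.999
gripper_force: 0.0
```

Emit:
drive_tool:
  steps:
    - [0,-0.85,-0.85,0,0]
    - [0,-0.85,-0.85,0,0]
    - [0,-0.85,-0.85,0,0]

```text
clock: 2.42
tool_pos: [0.4273, 0.0809, 0.2132]
tcp_rot: [0.0, 0.187, 0.982, -0.0]
ft_force: [-0.4, 0.6, 0.6]
grip_width: 0.999
gripper_force: 0.0
```

```bash
python3 -c "
from h import *
go(.4961,-.088,.12,195.9)"
```

```text
t 2.42 pos [0.4273 0.0809 0.2132] head 158.5 j6 -1.086 F [-0.4  0.6  0.6] w 87.9 gf 0.0 tilt [-0.001 -0.   ]
steps [-1.0484 -1.0988  0.7774] -0.2078
```

Emit:
drive_tool:
  steps:
    - [0,-0.5,-0.5,0.2,-0.05]
    - [0,-0.9,-0.95,0.4,-0.1]
    - [0,-0.9,-0.95,0.6,-0.15]
    - [0,-0.9,-0.95,0.6,-0.2078]
    - [0,-0.9,-0.95,0.6,-0.2078]

```text
clock: 3.05
tool_pos: [0.4858, -0.0618, 0.1407]
tcp_rot: [-0.0, -0.139, 0.99, 0.0]
ft_force: [-0.0, 0.1, -0.5]
grip_width: 1.0
gripper_force: 0.0
```

```bash
python3 -c "
from h import *
go(.4961,-.088,.030,195.9)"
```

```text
t 3.05 pos [ 0.4858 -0.0618  0.1407] head -163.99 j6 -2.046 F [-0.   0.1 -0.5] w 88.0 gf 0.0 tilt [0.001 0.   ]
steps [-0.0233 -0.2338  0.9226] 0.0006
```

Emit:
drive_tool:
  steps:
    - [0,-0.023,-0.234,0.1,0]
    - [0,-0.023,-0.234,0.5,0]
    - [0,-0.023,-0.234,0.85,0]
    - [0,-0.023,-0.234,0.923,0]
    - [0,-0.023,-0.234,0.923,0]
    - [1,-0.023,-0.234,0.923,0]
    - [1,-0.023,-0.234,0.923,0]
    - [1,-0.023,-0.234,0.923,0]
    - [1,-0.023,-0.234,0.923,0]
  force: 40

```text
clock: 4.18
tool_pos: [0.4966, -0.0877, 0.0307]
tcp_rot: [0.0, -0.14, 0.99, -0.0]
ft_force: [-0.1, -0.9, 0.5]
grip_width: 0.585
gripper_force: 0.0
```

```bash
python3 -c "
from h import *
go(.568,.1926,.16,181.25)"
```

```text
t 4.17 pos [ 0.4966 -0.0877  0.0307] head -163.85 j6 -2.095 F [-0.1 -0.9  0.5] w 51.5 gf 0.0 tilt [-0. -0.]
steps [-1.222   2.0776 -1.0774] 0.0828
```

Emit:
drive_tool:
  steps:
    - [1,0,0,0,0]
    - [1,0,0,0,0]
    - [1,0,0,0,0]
    - [1,0,0,0,0]

```text
clock: 4.68
tool_pos: [0.4981, -0.0902, 0.0326]
tcp_rot: [0.002, -0.14, 0.99, -0.003]
ft_force: [1.6, -10.2, 10.6]
grip_width: 0.132
gripper_force: 10.5
```

Emit:
drive_tool:
  steps:
    - [1,0,0,-0.2,0]
    - [1,0,0,-0.5,0]
    - [1,0,0,-0.8,0]
    - [1,0,0,-1,0]
    - [1,0,0.3,-1,0]
    - [1,0,0.6,-1,0]
    - [1,0,0.9,-1,0]

```text
clock: 5.55
tool_pos: [0.4659, 0.0171, 0.1503]
tcp_rot: [-0.0, -0.14, 0.99, 0.0]
ft_force: [1.0, 0.2, -0.8]
grip_width: 0.006
gripper_force: 0.0
```

```bash
python3 -c "
from h import *
go(.568,.1926,.16,181.25)"
```

```text
t 5.55 pos [0.4659 0.0171 0.1503] head -163.86 j6 -1.889 F [ 1.   0.2 -0.8] w 0.5 gf 0.0 tilt [-0.  0.]
steps [-1.2237  1.1683 -0.0801] 0.0827
```

```bash
python3 -c "
from h import *
t=vision.camera('top')[:,:,::-1].copy();cv2.imwrite('pics/top1.png',t);s=vision.camera('scene')[:,:,::-1].copy();cv2.imwrite('pics/scene1.png',s)
cv2.imwrite('pics/e.png',np.hstack([crop(t,270,170,130,200,3,20),crop(s,220,170,136,200,3,20)]))
for c in ('top','scene'): print([(np.round(d['point'],3).tolist(),round(d['conf'],2)) for d in vision.look_for(c,'prism')])
print(proj('top',[.4659,.0171,.15]))"
```

```text
[([0.475, -0.088, 0.038], 0.75)]
[([0.487, -0.09, 0.041], 0.84), ([0.66, 0.168, 0.101], 0.24)]
[[300.92575343 251.84754129]]
```

View pics/e.png

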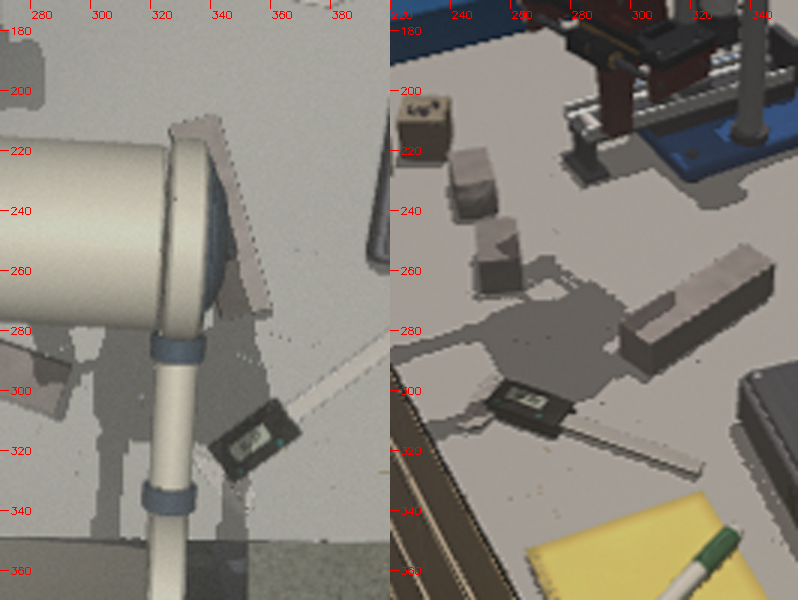

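```bash
python3 -c "
from h import *
print(proj('scene',[[.4659,.0171,.15],[.4659,.0171,.133],[.4659,.0171,.20]]))
t=cv2.imread('pics/top1.png');s=cv2.imread('pics/scene1.png')
cv2.imwrite('pics/f.png',crop(s,215,60,160,130,5,20))"
```

```text
[[295.56297384 217.1953535 ]
 [295.65011633 222.46245576]
 [295.30095845 201.19811756]]
```

View pics/f.png

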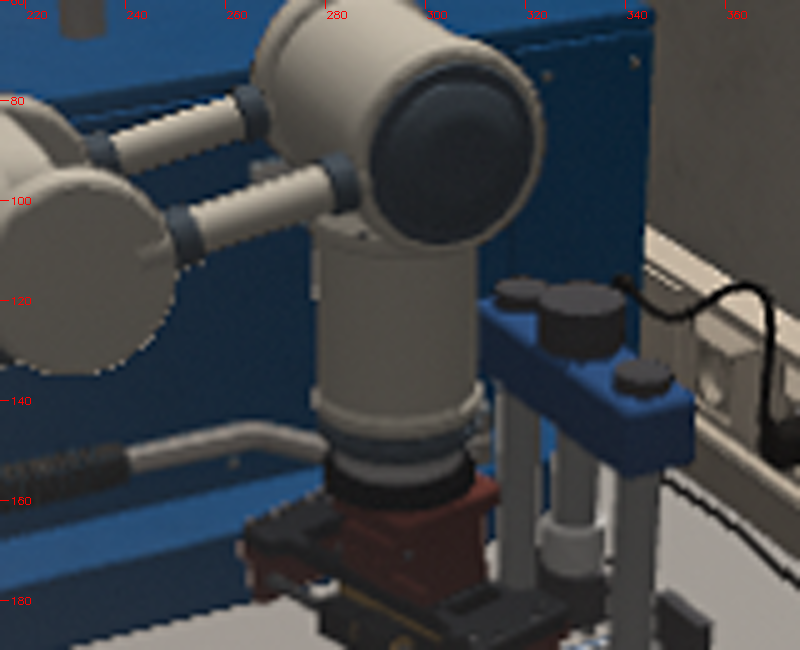

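```bash
python3 -c "
from h import *
np.set_printoptions(precision=4,suppress=True)
q=np.array([(296.7,276.7),(306.7,285.7),(348,257.7),(338.3,251)])-.33
print(proj('scene',pts(*PR,[(-.08,.02,.04),(-.08,-.02,.04),(.08,-.02,.04),(.08,.02,.04)])))
print(q)
w=atz('scene',q,.04);print(w);print(w.mean(0),np.degrees(np.arctan2(*(w[2]+w[3]-w[0]-w[1])[1::-1])))
u=np.array([(326.7,213),(342.7,208.3),(360.7,274)])-.33;print(atz('top',u,.04))
go(.496,-.088,.1)
print(manip.state()['torque'])
"
```

```text
[[296.7116 278.4417]
 [307.3708 286.0534]
 [349.8133 258.5434]
 [339.1625 251.9405]]
[[296.37 276.37]
 [306.37 285.37]
 [347.67 257.37]
 [337.97 250.67]]
[[ 0.4165 -0.083   0.04  ]
 [ 0.4236 -0.1257  0.04  ]
 [ 0.576  -0.0783  0.04  ]
 [ 0.5676 -0.0404  0.04  ]]
[ 0.4959 -0.0819  0.04  ] 16.507884351143186
[[ 0.5621 -0.0389  0.04  ]
 [ 0.574  -0.0769  0.04  ]
 [ 0.4185 -0.1216  0.04  ]]
t 5.75 pos [0.4663 0.0163 0.1504] head -163.76 j6 -1.892 F [ 0.7 -0.5  0.1] w 0.7 gf 0.0 tilt [-0. -0.]
steps [ 0.0058 -0.9033  0.4206] 0
[0.0882 0.0365 0.0503]
```

Emit:
drive_tool:
  steps:
    - [0,0.006,-0.3,0,0]
    - [0,0.006,-0.6,0,0]
    - [0,0.006,-0.85,0,-0.002]
    - [0,0.006,-0.85,0,-0.002]
    - [0,0.006,-0.85,0.2,-0.002]
    - [0,0.006,-0.85,0.2,-0.002]
    - [0,0.006,-0.85,0.2,-0.002]
    - [0,0.006,-0.85,0.2,-0.002]
  force: 40

```text
clock: 6.75
tool_pos: [0.4945, -0.0819, 0.1275]
tcp_rot: [0.001, -0.144, 0.99, -0.0]
ft_force: [0.1, 0.4, 0.1]
grip_width: 0.881
gripper_force: 0.0
```

```bash
python3 -c "
from h import *
go(.496,-.0815,.028,196.3)"
```

```text
t 6.75 pos [ 0.4945 -0.0819  0.1275] head -163.46 j6 -2.092 F [0.1 0.4 0.1] w 77.5 gf 0.0 tilt [-0.001 -0.001]
steps [-1.190e-02  4.000e-04  8.295e-01] 0.0013
```

Emit:
drive_tool:
  steps:
    - [0,-0.012,0,0.0,0.001]
    - [0,-0.012,0,0.4,0.001]
    - [0,-0.012,0,0.75,0.001]
    - [0,-0.012,0,0.83,0.001]
    - [0,-0.012,0,0.83,0.001]
    - [0.5,-0.012,0,0.83,0.001]
    - [0.5,-0.012,0,0.83,0.001]
    - [0.5,-0.012,0,0.83,0.001]
    - [0.5,-0.012,0,0.83,0.001]

```text
clock: 7.88
tool_pos: [0.4956, -0.0817, 0.0272]
tcp_rot: [0.0, -0.142, 0.99, -0.0]
ft_force: [0.2, -0.2, 0.2]
grip_width: 0.584
gripper_force: 0.0
```

```bash
python3 -c "
from h import *
go(.496,-.0815,.028,196.3)
s=vision.camera('scene')[:,:,::-1].copy();cv2.imwrite('pics/scene2.png',s)
t=vision.camera('top')[:,:,::-1].copy()
cv2.imwrite('pics/g.png',np.hstack([crop(s,270,180,100,150,4,20),crop(t,290,190,100,150,4,20)]))
print(proj('scene',[.496,-.0815,.03]),manip.state()['torque'])"
```

```text
t 7.88 pos [ 0.4956 -0.0817  0.0272] head -163.66 j6 -2.087 F [ 0.2 -0.2  0.2] w 51.4 gf 0.0 tilt [-0.001 -0.   ]
steps [-0.0035  0.0007 -0.0068] 0.0002
[[322.683851   269.68896279]] [ 0.07744942 -0.01097163  0.03444335]
```

View pics/g.png

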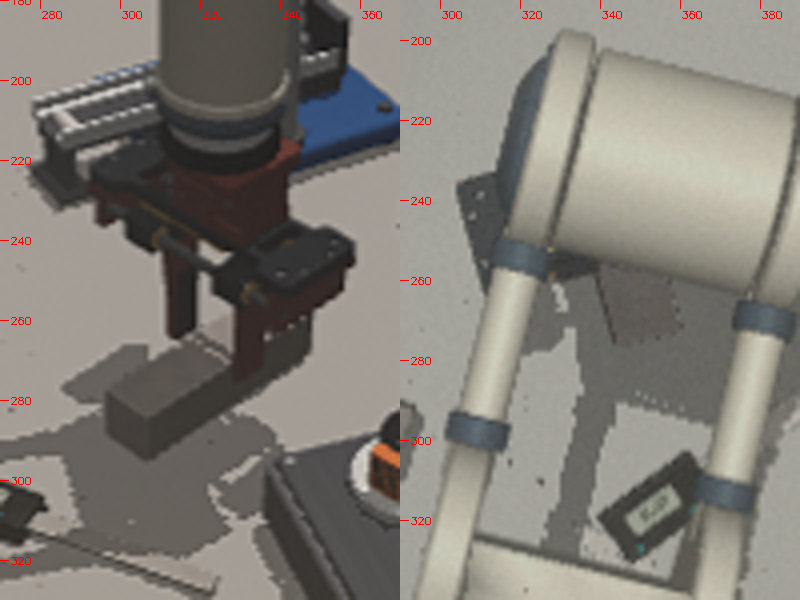

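Emit:
drive_tool:
  steps:
    - [0.55,0,0,0,0]
  force: 30

```text
clock: 8.1
tool_pos: [0.4952, -0.0807, 0.0268]
tcp_rot: [-0.0, -0.142, 0.99, 0.001]
ft_force: [-2.2, 4.2, 2.0]
grip_width: 0.461
gripper_force: 2.4
```

Emit:
drive_tool:
  steps:
    - [0.6,0,0,0,0]

```text
clock: 8.22
tool_pos: [0.4952, -0.0807, 0.0268]
tcp_rot: [-0.0, -0.142, 0.99, 0.001]
ft_force: [-1.7, 4.4, 2.3]
grip_width: 0.448
gripper_force: 30.0
```

Emit:
drive_tool:
  steps:
    - [0.6,0,0,0,0]

```text
clock: 8.35
tool_pos: [0.4952, -0.0807, 0.0268]
tcp_rot: [-0.0, -0.142, 0.99, 0.001]
ft_force: [-1.4, 5.3, 2.2]
grip_width: 0.448
gripper_force: 30.0
```

Emit:
drive_tool:
  steps:
    - [0.6,0,0,0,0]

```text
clock: 8.48
tool_pos: [0.4951, -0.0807, 0.0268]
tcp_rot: [-0.0, -0.142, 0.99, 0.001]
ft_force: [-1.5, 4.2, 2.7]
grip_width: 0.449
gripper_force: 30.0
```

Emit:
drive_tool:
  steps:
    - [0.6,0,0,-0.15,0]
    - [0.6,0,0,-0.4,0]
    - [0.6,0,0,-0.7,0]
    - [0.6,0,0,-1,0]
    - [0.6,0,0.3,-1,0]
    - [0.6,0,0.6,-1,0]
    - [0.6,0,0.9,-1,0]

```text
clock: 9.35
tool_pos: [0.4645, 0.0223, 0.1469]
tcp_rot: [-0.0, -0.142, 0.99, -0.0]
ft_force: [0.5, 0.2, -5.9]
grip_width: 0.447
gripper_force: 30.0
```

```bash
python3 -c "
from h import *
go(.54,.19,.16,181.25)"
```

```text
t 9.35 pos [0.4645 0.0223 0.1469] head -163.73 j6 -1.879 F [ 0.5  0.2 -5.9] w 39.4 gf 30.0 tilt [ 0.    -0.001]
steps [-0.9953  1.1651 -0.1106] 0.0835
```

Emit:
drive_tool:
  steps:
    - [0.6,-0.3,0.4,-0.1,0.03]
    - [0.6,-0.6,0.75,-0.1,0.06]
    - [0.6,-0.9,0.98,-0.1,0.083]
    - [0.6,-0.98,0.98,-0.1,0.0835]
    - [0.6,-0.98,0.98,-0.1,0.0835]
    - [0.6,-0.98,0.98,-0.1,0.0835]

```text
clock: 10.1
tool_pos: [0.5445, 0.1667, 0.1588]
tcp_rot: [-0.0, -0.011, 1.0, -0.0]
ft_force: [-0.0, -0.4, -6.2]
grip_width: 0.446
gripper_force: 30.0
```

```bash
python3 -c "
from h import *
go(.565,.1925,.115,181.25)"
```

```text
t 10.1 pos [0.5445 0.1667 0.1588] head -178.75 j6 -1.355 F [-0.  -0.4 -6.2] w 39.3 gf 30.0 tilt [ 0.    -0.001]
steps [-0.1759  0.2113  0.3648] 0.0
```

Emit:
drive_tool:
  steps:
    - [0.6,-0.176,0.211,0.1,0]
    - [0.6,-0.176,0.211,0.365,0]
    - [0.6,-0.176,0.211,0.365,0]
    - [0.6,-0.176,0.211,0.365,0]

```text
clock: 10.6
tool_pos: [0.5655, 0.193, 0.1164]
tcp_rot: [0.001, -0.011, 1.0, 0.0]
ft_force: [-0.8, -0.2, -6.3]
grip_width: 0.453
gripper_force: 30.0
```

```bash
python3 -c "
from h import *
go(.565,.1925,.087,181.25)
s=vision.camera('scene')[:,:,::-1].copy();t=vision.camera('top')[:,:,::-1].copy();cv2.imwrite('pics/scene3.png',s);cv2.imwrite('pics/top3.png',t)
b=manip.state()['tool_pos'];z0=b[2]-.0268
pr=pts(b[:2],np.deg2rad(1.25),[(-.08,.02,z0+.04),(-.08,-.02,z0+.04),(.08,-.02,z0+.04)]);pl=pts(b[:2],np.deg2rad(1.25),[(-.08,.02,z0+.04),(-.08,.02,z0),(-.08,-.02,z0),(-.08,-.02,z0+.04)])
te=pts(*TE,[(0,-.027,.066),(-.168,-.027,.066),(-.168,.027,.066),(0,.027,.066)])
def ov(cam,im,x0,y0,w,h,sc):
    c=crop(im,x0,y0,w,h,sc,10);c0=c.copy()
    for p,col in((pr,(0,255,0)),(pl,(0,255,0)),(te,(0,255,255))):
        q=np.round((proj(cam,p)+.5-[x0,y0])*sc).astype(int);cv2.polylines(c,[q.reshape(-1,1,2)],False,col,1)
    return np.vstack([c0,c])
cv2.imwrite('pics/i.png',np.hstack([ov('scene',s,262,170,80,60,5),ov('top',t,205,180,80,60,5)]))
"
```

```text
t 10.6 pos [0.5655 0.193  0.1164] head -178.74 j6 -1.321 F [-0.8 -0.2 -6.3] w 39.8 gf 30.0 tilt [-0.001  0.   ]
steps [ 0.0042 -0.0042  0.2449] 0.0
```

View pics/i.png

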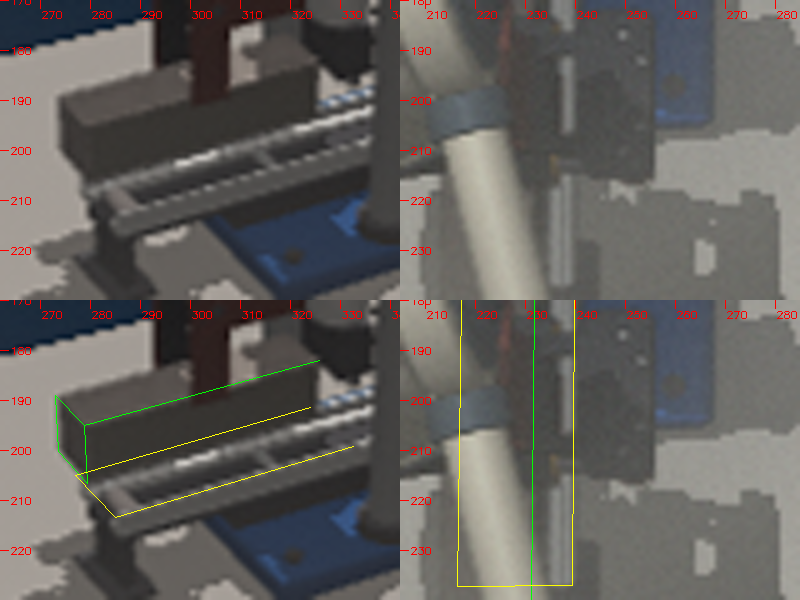

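```bash
python3 -c "
from h import *
np.set_printoptions(precision=2,suppress=True)
s=cv2.imread('pics/scene0.png')
for u in(288,294,300,306,312,318,324): print(u,s[190:222,u].mean(1).astype(int).tolist())
xs=[-.168,-.15,-.13,-.11,-.09,-.07,-.05,-.03]
for y in(-.027,-.023,.023,.027): print(y,proj('scene',pts(*TE,[(x,y,.066) for x in xs])).tolist()[::3])
a=proj('scene',[[.55,.165,.066],[.55,.163,.066],[.552,.165,.066],[.55,.165,.064]]);print(a[1:]-a[0])
" | sed 's/\(\.[0-9][0-9]\)[0-9]*/\1/g'
```

```text
288 [159, 158, 158, 158, 159, 159, 159, 159, 159, 159, 158, 170, 138, 87, 83, 192, 157, 91, 74, 124, 190, 195, 141, 89, 81, 84, 75, 50, 59, 63, 65, 57]
294 [158, 159, 158, 158, 158, 158, 158, 159, 161, 115, 167, 101, 70, 182, 193, 109, 73, 79, 80, 81, 160, 101, 81, 84, 87, 50, 110, 158, 166, 111, 97, 98]
300 [159, 159, 158, 158, 158, 159, 160, 128, 184, 109, 72, 140, 207, 115, 68, 78, 79, 74, 179, 107, 80, 84, 84, 55, 64, 94, 97, 97, 98, 98, 99, 99]
306 [158, 158, 159, 158, 160, 147, 106, 81, 76, 90, 114, 95, 74, 63, 78, 76, 161, 99, 79, 82, 84, 59, 47, 53, 58, 53, 52, 51, 71, 98, 100, 99]
312 [163, 132, 105, 87, 79, 100, 85, 75, 113, 108, 87, 67, 56, 52, 77, 84, 80, 80, 83, 68, 50, 47, 48, 48, 48, 63, 64, 64, 63, 61, 57, 54]
318 [67, 66, 64, 114, 87, 76, 116, 117, 88, 62, 54, 53, 66, 100, 85, 81, 82, 73, 51, 45, 47, 46, 47, 57, 61, 62, 63, 63, 64, 64, 63, 57]
324 [134, 165, 98, 71, 141, 158, 96, 65, 55, 52, 50, 116, 90, 81, 81, 78, 50, 45, 45, 46, 46, 57, 62, 62, 62, 63, 63, 62, 63, 63, 62, 63]
-0.02 [[284.44, 212.92], [301.41, 207.85], [318.40, 202.78]]
-0.02 [[283.84, 212.27], [300.79, 207.22], [317.75, 202.17]]
0.02 [[277.15, 205.03], [293.83, 200.20], [310.54, 195.38]]
0.02 [[276.58, 204.42], [293.24, 199.61], [309.92, 194.80]]
[[ 0.3   0.32]
 [ 0.58 -0.17]
 [ 0.01  0.55]]
```

Emit:
drive_tool:
  steps:
    - [0.6,0.004,-0.006,0.1,0]
    - [0.6,0.004,-0.006,0.18,0]
    - [0.6,0.004,-0.006,0.21,0]
    - [0.6,0.004,-0.006,0.23,0]
    - [0.6,0.004,-0.006,0.245,0]
    - [0.6,0.004,-0.006,0.245,0]

```text
clock: 11.45
tool_pos: [0.5649, 0.193, 0.0857]
tcp_rot: [0.0, -0.011, 1.0, 0.0]
ft_force: [-0.5, -0.5, -5.4]
grip_width: 0.452
gripper_force: 30.0
```

```bash
python3 -c "
from h import *
go(.565,.1922,.0855,181.25)"
```

```text
t 11.45 pos [0.5649 0.193  0.0857] head -178.69 j6 -1.321 F [-0.5 -0.5 -5.4] w 39.8 gf 30.0 tilt [-0.  0.]
steps [-0.0003 -0.0069  0.0013] 0.0003
```

Emit:
drive_tool:
  steps:
    - [0.6,0,0,0.006,0]
    - [0.6,0,0,0.006,0]
    - [0.3,0,0,0.006,0]
    - [0.3,0,0,0.006,0]
    - [0.3,0,0,0.006,0]
    - [0.3,0,0,0.006,0]
    - [0.3,0,0,0.006,0]

```text
clock: 12.32
tool_pos: [0.5649, 0.193, 0.085]
tcp_rot: [0.0, -0.011, 1.0, 0.0]
ft_force: [-0.5, 0.0, 0.2]
grip_width: 0.701
gripper_force: 0.0
```

```bash
python3 -c "
from h import *
go(.565-.068,.1802+.0219*.497,.087,181.25)
print([(c,[(np.round(d['point'],3).tolist(),round(d['conf'],2)) for d in vision.look_for(c,'prism')]) for c in ('scene',) if vision.camera(c) is not None])"
```

```text
t 12.32 pos [0.5649 0.193  0.085 ] head -178.69 j6 -1.321 F [-0.5  0.   0.2] w 61.7 gf 0.0 tilt [-0.  0.]
steps [ 0.5663 -0.0032 -0.017 ] 0.0003
[('scene', [([0.547, 0.174, 0.091], 0.75)])]
```

Emit:
drive_tool:
  steps:
    - [0.3,0.2,-0.003,-0.01,0]
    - [0.3,0.45,-0.003,-0.01,0]
    - [0.3,0.566,-0.003,-0.01,0]
    - [0.3,0.566,-0.003,-0.01,0]
    - [0.3,0.566,-0.003,-0.01,0]
    - [0.6,0.566,-0.003,-0.01,0]
    - [0.6,0.566,-0.003,-0.01,0]
    - [0.6,0.566,-0.003,-0.01,0]
    - [0.6,0.566,-0.003,-0.01,0]
    - [0.6,0.566,-0.003,-0.01,0]
  force: 25

```text
clock: 13.68
tool_pos: [0.4972, 0.1911, 0.086]
tcp_rot: [0.0, -0.011, 1.0, 0.0]
ft_force: [1.5, 1.2, -1.8]
grip_width: 0.45
gripper_force: 25.0
```

```bash
python3 -c "
from h import *
go(.597,.1802+.0219*.597,.0862,181.25)"
```

```text
t 13.68 pos [0.4972 0.1911 0.086 ] head -178.69 j6 -1.29 F [ 1.5  1.2 -1.8] w 39.6 gf 25.0 tilt [-0.  0.]
steps [-8.317e-01 -7.000e-04 -1.500e-03] 0.0003
```

Emit:
drive_tool:
  steps:
    - [0.6,-0.08,0,0,0]
    - [0.6,-0.16,0,0,0]
    - [0.6,-0.24,0,0,0]
    - [0.6,-0.32,0,0,0]
    - [0.6,-0.4,0,0,0]
    - [0.6,-0.48,0,0,0]
    - [0.6,-0.56,0,0,0]
    - [0.6,-0.64,0,0,0]
    - [0.6,-0.72,0,0,0]
    - [0.6,-0.78,0,0,0]

```text
clock: 14.92
tool_pos: [0.5913, 0.1932, 0.0859]
tcp_rot: [0.0, -0.011, 1.0, -0.0]
ft_force: [-3.1, -0.7, 0.3]
grip_width: 0.449
gripper_force: 25.0
```

Emit:
drive_tool:
  steps:
    - [0.6,-0.02,0,0,0]
    - [0.6,-0.035,0,0,0]

```text
clock: 15.18
tool_pos: [0.5949, 0.1933, 0.086]
tcp_rot: [-0.0, -0.011, 1.0, -0.0]
ft_force: [-3.9, -0.8, 0.3]
grip_width: 0.448
gripper_force: 25.0
```

Emit:
drive_tool:
  steps:
    - [0.6,-0.01,0,0,0]
    - [0.6,-0.02,0,0,0]

```text
clock: 15.42
tool_pos: [0.5971, 0.1934, 0.086]
tcp_rot: [-0.0, -0.011, 1.0, -0.0]
ft_force: [-2.1, 1.3, 0.2]
grip_width: 0.451
gripper_force: 25.0
```

Emit:
drive_tool:
  steps:
    - [0.6,-0.012,0,0,0]
    - [0.6,-0.025,0,0,0]

```text
clock: 15.68
tool_pos: [0.6002, 0.1935, 0.086]
tcp_rot: [0.0, -0.011, 1.0, 0.0]
ft_force: [-2.5, -0.3, -1.0]
grip_width: 0.447
gripper_force: 25.0
```

Emit:
drive_tool:
  steps:
    - [0.6,-0.012,0,0,0]
    - [0.6,-0.02,0,0,0]

```text
clock: 15.92
tool_pos: [0.601, 0.1935, 0.0859]
tcp_rot: [-0.002, -0.012, 1.0, -0.0]
ft_force: [-11.1, -0.7, 2.8]
grip_width: 0.448
gripper_force: 25.0
```

Emit:
drive_tool:
  steps:
    - [0.6,-0.012,0,0,0]
    - [0.6,-0.012,0,0,0]

```text
clock: 16.18
tool_pos: [0.601, 0.1935, 0.0859]
tcp_rot: [-0.004, -0.012, 1.0, -0.0]
ft_force: [-15.3, -1.7, 4.4]
grip_width: 0.451
gripper_force: 25.0
```

Emit:
drive_tool:
  steps:
    - [0.6,0.015,0,0,0]
    - [0.6,0.015,0,0,0]
    - [0.3,0.015,0,0,0]
    - [0.3,0.015,0,0,0]
    - [0.3,0.015,0,0,0]
    - [0.3,0.015,0,0,0]

```text
clock: 16.92
tool_pos: [0.6025, 0.1935, 0.0862]
tcp_rot: [0.0, -0.011, 1.0, 0.0]
ft_force: [-0.1, -0.2, -0.3]
grip_width: 0.699
gripper_force: 0.0
```

```bash
python3 -c "
from h import *
go(.52,.1802+.0219*.52,.16,181.25)"
```

```text
t 16.93 pos [0.6025 0.1935 0.0862] head -178.7 j6 -1.337 F [-0.1 -0.2 -0.3] w 61.5 gf 0.0 tilt [-0.001  0.   ]
steps [ 6.870e-01 -1.000e-04 -6.157e-01] 0.0003
```

Emit:
drive_tool:
  steps:
    - [0.3,0.3,0,-0.01,0]
    - [0.3,0.7,0,-0.02,0]
    - [0.2,0.9,0,-0.3,0]
    - [0,0.95,0,-0.8,0]
    - [0,0.95,-0.4,-0.95,0]
    - [0,0.95,-0.9,-0.95,0.05]
    - [0,0.95,-0.95,-0.95,0.1]

```text
clock: 17.8
tool_pos: [0.4912, 0.0738, 0.2009]
tcp_rot: [0.001, 0.15, 0.989, -0.0]
ft_force: [-0.2, -0.2, 0.7]
grip_width: 0.997
gripper_force: 0.0
```

```bash
python3 -c "
from h import *
go(.5258,-.2648,.16,111.2)"
```

```text
t 17.8 pos [0.4912 0.0738 0.2009] head 162.77 j6 -1.189 F [-0.2 -0.2  0.7] w 87.7 gf 0.0 tilt [-0.002 -0.   ]
steps [-1.1107 -2.6095  0.3442] 0.2865
```

Emit:
drive_tool:
  steps:
    - [0,-0.2,-0.5,0,0]
    - [0,-0.4,-1,0,0]

```text
clock: 18.05
tool_pos: [0.5021, -0.0488, 0.2004]
tcp_rot: [0.001, 0.144, 0.99, -0.0]
ft_force: [1.2, 0.9, 0.2]
grip_width: 1.0
gripper_force: 0.0
```

Emit:
drive_tool:
  steps:
    - [0,-0.2,-0.5,0,0.05]
    - [0,-0.4,-1,0,0.1]
    - [0,-0.4,-1,0,0.15]
    - [0,-0.4,-1,0,0.2]
    - [0,-0.4,-1,0,0.25]
    - [0,-0.4,-1,0,0.265]
    - [0,-0.4,-1,0,0.265]

```text
clock: 18.92
tool_pos: [0.5135, -0.1764, 0.2002]
tcp_rot: [0.0, 0.533, 0.846, 0.0]
ft_force: [0.4, -0.5, -0.0]
grip_width: 1.001
gripper_force: 0.0
```

```bash
python3 -c "
from h import *
go(.5258,-.2648,.16,111.2)
s=vision.camera('scene');t=vision.camera('top');cv2.imwrite('pics/top4.png',t[:,:,::-1]);cv2.imwrite('pics/scene4.png',s[:,:,::-1])
for c in('top','scene'): print([(np.round(d['point'],3).tolist(),round(d['conf'],2)) for d in vision.look_for(c,'prism')])
t=t.mean(2)
for u in (226,229,232): print(u,t[150:205,u].astype(int).tolist())
print(proj('top',pts(*TE,[(-.08,.02,.098),(-.08,0,.098),(-.08,-.02,.098)])).round(1).tolist())
print(proj('scene',pts(*TE,[(-.08,.02,.098),(-.08,-.02,.098),(-.08,-.02,.058)])).round(1).tolist())
"
```

```text
t 18.93 pos [ 0.5135 -0.1764  0.2002] head 115.63 j6 -0.841 F [ 0.4 -0.5 -0. ] w 88.0 gf 0.0 tilt [-0.  0.]
steps [-0.7082 -0.2266  0.3348] 0.0246
[([0.622, 0.193, 0.097], 0.59), ([0.653, 0.178, 0.067], 0.28)]
[([0.622, 0.18, 0.095], 0.94)]
226 [101, 96, 89, 78, 61, 50, 58, 50, 68, 107, 106, 86, 82, 78, 77, 69, 61, 79, 90, 92, 93, 94, 90, 89, 89, 90, 92, 90, 92, 90, 92, 92, 92, 96, 95, 98, 96, 95, 97, 96, 96, 96, 133, 134, 136, 135, 137, 112, 77, 77, 78, 79, 80, 77, 81]
229 [100, 95, 87, 77, 61, 55, 54, 53, 56, 74, 76, 76, 72, 62, 52, 54, 57, 80, 89, 91, 94, 93, 90, 91, 91, 91, 89, 91, 92, 92, 93, 94, 95, 96, 94, 94, 97, 94, 95, 97, 96, 97, 133, 137, 135, 137, 137, 111, 82, 83, 79, 80, 77, 78, 79]
232 [98, 97, 87, 74, 64, 49, 53, 48, 56, 55, 60, 55, 58, 53, 53, 53, 54, 79, 91, 90, 88, 94, 90, 93, 89, 92, 92, 90, 90, 94, 93, 93, 93, 92, 93, 94, 94, 98, 96, 97, 96, 98, 93, 98, 132, 135, 136, 110, 82, 80, 77, 81, 81, 77, 81]
[[216.4, 197.2], [225.1, 197.1], [233.8, 197.1]]
[[302.7, 189.5], [308.9, 195.4], [308.9, 206.4]]
```

Emit:
drive_tool:
  steps:
    - [0,-0.4,-0.12,0.15,0.0246]
    - [0,-0.708,-0.227,0.3,0.0246]
    - [0,-0.708,-0.227,0.33,0.0246]
    - [0,-0.708,-0.227,0.33,0.0246]
    - [0,-0.708,-0.227,0.33,0.0246]

```text
clock: 19.75
tool_pos: [0.5261, -0.2639, 0.1616]
tcp_rot: [0.001, 0.565, 0.825, 0.0]
ft_force: [-0.0, -0.4, 0.6]
grip_width: 1.006
gripper_force: 0.0
```

```bash
python3 -c "
from h import *
go(.5258,-.2648,.095,111.2)"
```

```text
t 19.75 pos [ 0.5261 -0.2639  0.1616] head 111.25 j6 -0.894 F [-0.  -0.4  0.6] w 88.5 gf 0.0 tilt [-0.001  0.001]
steps [-0.0058 -0.0055  0.5552] 0.0003
```

Emit:
drive_tool:
  steps:
    - [0,-0.006,-0.005,0.2,0]
    - [0,-0.006,-0.005,0.4,0]
    - [0,-0.006,-0.005,0.555,0]
    - [0,-0.006,-0.005,0.555,0]
    - [0.25,-0.006,-0.005,0.555,0]
    - [0.25,-0.006,-0.005,0.555,0]
    - [0.25,-0.006,-0.005,0.555,0]
  force: 14

```text
clock: 20.62
tool_pos: [0.5257, -0.2658, 0.0948]
tcp_rot: [0.001, 0.565, 0.825, 0.0]
ft_force: [0.7, 0.4, 0.5]
grip_width: 0.753
gripper_force: 0.0
```

Emit:
drive_tool:
  steps:
    - [0.35,0,0,0,0]

```text
clock: 20.75
tool_pos: [0.5254, -0.2657, 0.0942]
tcp_rot: [0.0, 0.565, 0.825, 0.0]
ft_force: [0.6, 0.9, -0.8]
grip_width: 0.676
gripper_force: 0.0
```

Emit:
drive_tool:
  steps:
    - [0.5,0,0,0,0]
    - [0.5,0,0,0,0]

```text
clock: 21.0
tool_pos: [0.5253, -0.2656, 0.0938]
tcp_rot: [-0.0, 0.565, 0.825, -0.0]
ft_force: [0.2, 0.5, 0.6]
grip_width: 0.509
gripper_force: 0.0
```

```bash
python3 -c "
from h import *
go(.5258,-.2648,.095,111.2-60)"
```

```text
t 21.0 pos [ 0.5253 -0.2656  0.0938] head 111.18 j6 -0.896 F [0.2 0.5 0.6] w 44.8 gf 0.0 tilt [ 0. -0.]
steps [ 0.0047  0.0061 -0.0097] 0.3332
```

```bash
python3 -c "
from h import *
s=vision.camera('scene')[:,:,::-1].copy();cv2.imwrite('pics/scene5.png',s);t=vision.camera('top')[:,:,::-1].copy();cv2.imwrite('pics/top5.png',t)
go(.5258,-.2648,.095,51.2)
def ov(im,x0,y0,w,h,sc):
    c=crop(im,x0,y0,w,h,sc,10);return c
cv2.imwrite('pics/j.png',np.hstack([ov(s,335,250,80,100,6),cv2.resize(crop(t,395,190,80,100,4,20),(320,400)) if 0 else np.vstack([crop(t,395,190,80,100,4,20),np.zeros((200,320,3),np.uint8)])]))
b=manip.state()['tool_pos'];print(proj('scene',[b,b-[0,0,.017]]))
"
```

```text
t 21.1 pos [ 0.5253 -0.2656  0.0938] head 111.18 j6 -0.896 F [-0.  -0.  -0.5] w 44.0 gf 0.0 tilt [ 0. -0.]
steps [ 0.0048  0.0061 -0.0098] 0.3332
[[372.30414654 290.44410183]
 [371.68573327 295.68690625]]
```

View pics/j.png

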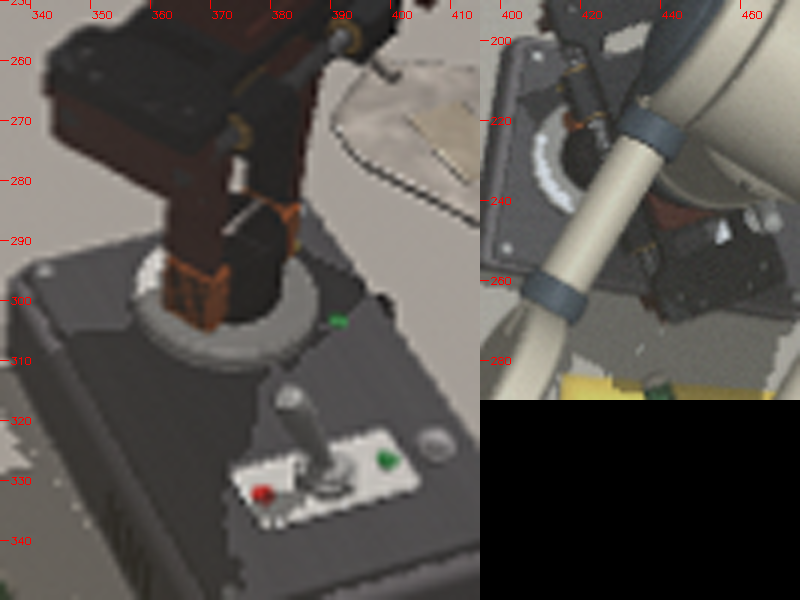

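Emit:
drive_tool:
  steps:
    - [0,0.004,0.006,0,0]
    - [0,0.004,0.006,0,0]
    - [0,0.004,0.006,0,0]
    - [0,0.004,0.006,0,0]
    - [0,0.004,0.006,0,0]
    - [0,0.004,0.006,0,0]

```text
clock: 21.85
tool_pos: [0.5258, -0.2649, 0.0939]
tcp_rot: [0.0, 0.565, 0.825, -0.0]
ft_force: [0.2, 0.2, -0.4]
grip_width: 0.997
gripper_force: 0.0
```

Emit:
drive_tool:
  steps:
    - [0,0,0,0.05,0]
    - [0,0,0,0.1,0]
    - [0,0,0,0.14,0]
    - [0,0,0,0.175,0]
    - [0,0,0,0.175,0]

```text
clock: 22.48
tool_pos: [0.5256, -0.2648, 0.0723]
tcp_rot: [-0.0, 0.565, 0.825, -0.0]
ft_force: [1.1, 0.6, 0.1]
grip_width: 0.997
gripper_force: 0.0
```

Emit:
drive_tool:
  steps:
    - [0.26,0,0,0,0]
    - [0.26,0,0,0,0]
    - [0.26,0,0,0,0]

```text
clock: 22.85
tool_pos: [0.5259, -0.265, 0.0731]
tcp_rot: [0.0, 0.565, 0.825, 0.0]
ft_force: [0.2, 0.4, -1.1]
grip_width: 0.748
gripper_force: 0.0
```

Emit:
drive_tool:
  steps:
    - [0.34,0,0,0,0]
    - [0.34,0,0,0,0]

```text
clock: 23.1
tool_pos: [0.526, -0.2649, 0.0731]
tcp_rot: [0.0, 0.565, 0.825, 0.0]
ft_force: [1.6, 0.5, 1.3]
grip_width: 0.663
gripper_force: 3.4
```

```bash
python3 -c "
from h import *
go(.5258,-.2648,.073,111.2-60)"
```

```text
t 23.1 pos [ 0.526  -0.2649  0.0731] head 111.18 j6 -0.894 F [1.6 0.5 1.3] w 58.4 gf 3.4 tilt [-0.  0.]
steps [ 0.0013 -0.001   0.0009] 0.3332
```

Emit:
drive_tool:
  steps:
    - [0.6,0,0,0,0]
    - [0.6,0,0,0,0]
    - [0.6,0,0,0,0]
  force: 16

```text
clock: 23.48
tool_pos: [0.5263, -0.2648, 0.0732]
tcp_rot: [0.0, 0.565, 0.825, 0.0]
ft_force: [2.1, 1.4, 2.4]
grip_width: 0.535
gripper_force: 16.0
```

Emit:
drive_tool:
  steps:
    - [0.6,0,0,0,0.02]
    - [0.6,0,0,0,0.04]

```text
clock: 23.72
tool_pos: [0.5264, -0.2647, 0.0732]
tcp_rot: [0.0, 0.616, 0.787, 0.0]
ft_force: [2.0, 1.0, 2.0]
grip_width: 0.537
gripper_force: 16.0
```

Emit:
drive_tool:
  steps:
    - [0.6,0,0,0,0.04]
    - [0.6,0,0,0,0.08]
    - [0.6,0,0,0,0.12]
    - [0.6,0,0,0,0.16]
    - [0.6,0,0,0,0.2]
    - [0.6,0,0,0,0.24]
    - [0.6,0,0,0,0.27]
    - [0.6,0,0,0,0.294]
    - [0.6,0,0,0,0.294]
    - [0.6,0,0,0,0.294]

```text
clock: 24.98
tool_pos: [0.527, -0.2649, 0.0733]
tcp_rot: [0.001, 0.902, 0.431, 0.001]
ft_force: [5.4, -0.2, 1.0]
grip_width: 0.54
gripper_force: 16.0
```

```bash
python3 -c "
from h import *
go(.5258,-.2648,.073,51.2)
print(manip.state()['torque'])"
```

```text
t 24.98 pos [ 0.527  -0.2649  0.0733] head 51.11 j6 0.155 F [ 5.4 -0.2  1. ] w 47.5 gf 16.0 tilt [0.001 0.002]
steps [-0.0054 -0.0083  0.0023] -0.0005
[ 0.04771008 -0.78057039 -0.04649592]
```

Emit:
drive_tool:
  steps:
    - [0.38,0,0,0,0]
    - [0.38,0,0,0,0]
    - [0.38,0,0,0,0.01]
    - [0.38,0,0,0,0.015]
    - [0.38,0,0,0,0]
    - [0.38,0,0,0,-0.012]
    - [0.38,0,0,0,0]

```text
clock: 25.85
tool_pos: [0.5259, -0.265, 0.073]
tcp_rot: [0.0, 0.902, 0.431, 0.0]
ft_force: [4.3, 1.8, 2.3]
grip_width: 0.62
gripper_force: 4.7
```

Emit:
drive_tool:
  steps:
    - [0,0,0,0,0]
    - [0,0,0,0,0]
    - [0,0,0,0,0]
    - [0,0,0,0,0]

```text
clock: 26.35
tool_pos: [0.5253, -0.265, 0.0724]
tcp_rot: [-0.0, 0.902, 0.431, -0.001]
ft_force: [-0.0, -0.6, -0.1]
grip_width: 0.998
gripper_force: 0.0
```

Emit:
drive_tool:
  steps:
    - [0,0,0,-0.3,0]
    - [0,0,0,-0.8,0]
    - [0,0.4,0.4,-0.95,0]
    - [0,0.8,0.8,-0.95,0]
    - [0,0.8,0.8,-0.95,0]

```text
clock: 26.98
tool_pos: [0.6632, -0.2494, 0.183]
tcp_rot: [-0.002, 0.902, 0.432, -0.001]
ft_force: [-0.9, 0.4, -0.7]
grip_width: 0.999
gripper_force: 0.0
```

```bash
cat > sel.py <<'E'
from h import *
t=vision.camera('top');cv2.imwrite('pics/top6.png',t[:,:,::-1])
h=cv2.cvtColor(t,cv2.COLOR_RGB2HSV);m=((h[:,:,0]<18)&(h[:,:,1]>130)&(h[:,:,2]>90)).astype(np.uint8);m[:,:395]=0;m[:,455:]=0;m[:195]=0;m[260:]=0
n,_,st,ce=cv2.connectedComponentsWithStats(m);c=[ce[i] for i in range(1,n) if st[i,4]>15];print(st[1:,4],np.round(c,1).tolist())
if len(c)==2:
    w=atz('top',c,.099);d=w[0]-w[1];print(w.round(4).tolist(),np.degrees(np.arctan2(d[1],d[0])).round(1),np.linalg.norm(d).round(4))
s=vision.camera('scene');cv2.imwrite('pics/scene6.png',s[:,:,::-1])
go(.5,-.3,.15,-8.8)
E
python3 sel.py
python3 - <<'E'
from h import *
t=cv2.imread('pics/top0.png')[:,:,::-1].copy()
h=cv2.cvtColor(t,cv2.COLOR_RGB2HSV);m=((h[:,:,0]<18)&(h[:,:,1]>130)&(h[:,:,2]>90)).astype(np.uint8);m[:,:395]=0;m[:,455:]=0;m[:195]=0;m[260:]=0
n,_,st,ce=cv2.connectedComponentsWithStats(m);c=[ce[i] for i in range(1,n) if st[i,4]>15]
w=atz('top',c,.099);d=w[0]-w[1];print('initial',st[1:,4],np.degrees(np.arctan2(d[1],d[0])),np.linalg.norm(d))
E
```

```text
[] []
t 27.07 pos [ 0.6618 -0.2499  0.1845] head 51.15 j6 0.269 F [-0.2  0.4 -0.9] w 87.9 gf 0.0 tilt [-0.001 -0.003]
steps [-1.1707 -0.7874  0.2908] 0.333
initial [45 47] 21.688402864395606 0.049106080577642354
```

Emit:
drive_tool:
  steps:
    - [0,0.1,-0.5,0,0]
    - [0,0.25,-1,0,0]

```text
clock: 27.32
tool_pos: [0.5846, -0.1518, 0.1859]
tcp_rot: [-0.0, 0.903, 0.43, -0.001]
ft_force: [-0.2, 0.9, 1.1]
grip_width: 0.998
gripper_force: 0.0
```

Emit:
drive_tool:
  steps:
    - [0,0.2,-0.5,0,0.05]
    - [0,0.4,-1,0,0.1]
    - [0,0.4,-1,0,0.1]

```text
clock: 27.7
tool_pos: [0.5211, -0.0368, 0.1881]
tcp_rot: [0.0, 0.958, 0.285, 0.001]
ft_force: [-0.1, -0.2, -0.1]
grip_width: 1.001
gripper_force: 0.0
```

```bash
python3 sel.py
```

```text
[45 52] [[433.1, 219.4], [419.1, 235.8]]
[[0.5451, -0.2801, 0.099], [0.5073, -0.2481, 0.099]] -40.2 0.0495
t 27.8 pos [ 0.5227 -0.0392  0.1878] head 33.18 j6 0.852 F [-0.  -0.5  0.7] w 88.5 gf 0.0 tilt [0.001 0.002]
steps [-1.3479  1.7149  0.3166] 0.2332
```

Emit:
drive_tool:
  steps:
    - [1,-0.5,0.4,0,0.05]
    - [1,-0.9,0.8,0,0.1]
    - [1,-0.9,0.8,0,0.15]
    - [1,-0.9,0.8,0,0.2]
    - [1,-0.9,0.8,0,0.233]
    - [1,-0.9,0.8,0,0.233]

```text
clock: 28.55
tool_pos: [0.4849, -0.1803, 0.1867]
tcp_rot: [0.0, 0.997, -0.078, -0.0]
ft_force: [0.3, -0.3, -0.2]
grip_width: 0.359
gripper_force: 0.0
```

```bash
python3 -c "
from h import *
go(.4576,-.3526,.16,-8.8)"
```

```text
t 28.55 pos [ 0.4849 -0.1803  0.1867] head -8.91 j6 1.305 F [ 0.3 -0.3 -0.2] w 31.6 gf 0.0 tilt [-0.  0.]
steps [-0.0025  1.4539  0.2228] -0.0006
```

Emit:
drive_tool:
  steps:
    - [1,0,0.5,0,0]
    - [1,0,0.9,0,0]
    - [1,0,0.9,0,0]

```text
clock: 28.92
tool_pos: [0.4673, -0.2886, 0.1861]
tcp_rot: [0.0, 0.997, -0.079, -0.001]
ft_force: [0.0, -0.1, 0.0]
grip_width: 0.022
gripper_force: 0.0
```

Emit:
drive_tool:
  steps:
    - [1,0,0.55,0.1,0]
    - [1,0,0.55,0.22,0]
    - [1,0,0.55,0.22,0]

```text
clock: 29.3
tool_pos: [0.4577, -0.3496, 0.1584]
tcp_rot: [-0.001, 0.997, -0.077, -0.001]
ft_force: [-0.5, 0.5, -0.7]
grip_width: 0.007
gripper_force: 0.0
```

```bash
python3 -c "
from h import *
go(.4576,-.3526,.084,-8.8)"
```

```text
t 29.3 pos [ 0.4577 -0.3496  0.1584] head -8.85 j6 1.014 F [-0.5  0.5 -0.7] w 0.6 gf 0.0 tilt [-0.003 -0.002]
steps [0.0047 0.0263 0.6203] -0.0003
```

Down, then push along +x in small steps.

Emit:
drive_tool:
  steps:
    - [1,-0.02,0.026,0.2,0]
    - [1,-0.02,0.026,0.4,0]
    - [1,-0.02,0.026,0.55,0]
    - [1,-0.02,0.026,0.62,0]
    - [1,-0.02,0.026,0.62,0]

```text
clock: 29.92
tool_pos: [0.4555, -0.3527, 0.086]
tcp_rot: [-0.0, 0.997, -0.077, -0.0]
ft_force: [1.3, -0.1, 0.5]
grip_width: 0.011
gripper_force: 0.0
```

Emit:
drive_tool:
  steps:
    - [1,0.05,0,0,0]
    - [1,0.1,0,0,0]
    - [1,0.15,0,0,0]
    - [1,0.2,0,0,0]
    - [1,0.25,0,0,0]
    - [1,0.3,0,0,0]

```text
clock: 30.68
tool_pos: [0.4915, -0.3588, 0.086]
tcp_rot: [-0.0, 0.997, -0.077, 0.0]
ft_force: [-1.4, 0.6, 1.2]
grip_width: 0.003
gripper_force: 0.7
```

Emit:
drive_tool:
  steps:
    - [1,0.03,0,0,0]
    - [1,0.06,0,0,0]
    - [1,0.09,0,0,0]
    - [1,0.11,0,0,0]
    - [1,0.11,0,0,0]

```text
clock: 31.3
tool_pos: [0.5042, -0.3608, 0.0861]
tcp_rot: [0.0, 0.997, -0.077, 0.0]
ft_force: [-0.4, 0.8, 0.2]
grip_width: 0.004
gripper_force: 0.0
```

```bash
python3 -c "
from h import *
go(.507,-.3602,.084,-8.8);vision.camera('scene')
for n in('toggle','toggle_tip'): print([(np.round(d['point'],3).tolist(),round(d['conf'],2)) for d in vision.look_for('scene',n)])"
```

```text
t 31.3 pos [ 0.5042 -0.3608  0.0861] head -8.87 j6 1.05 F [-0.4  0.8  0.2] w 0.3 gf 0.0 tilt [0. 0.]
steps [ 0.0224 -0.0084  0.0171] -0.0004
[]
[]
```

Emit:
drive_tool:
  steps:
    - [1,0.03,0,0,0]
    - [1,0.03,0,0,0]
    - [1,-0.3,0,0,0]
    - [1,-0.5,0,-0.3,0]
    - [1,-0.5,0,-0.8,0]
    - [1,-0.5,-0.4,-0.9,0]
    - [1,-0.5,-0.9,-0.9,0]

```text
clock: 32.33
tool_pos: [0.4621, -0.2448, 0.1963]
tcp_rot: [0.001, 0.997, -0.079, 0.002]
ft_force: [0.6, 0.8, 0.5]
grip_width: 0.006
gripper_force: 0.0
```

Emit:
drive_tool:
  steps:
    - [1,0,-0.5,0,0]
    - [1,0,-0.95,0,0]
    - [1,0,-0.95,0,0]

```text
clock: 32.7
tool_pos: [0.4797, -0.1291, 0.1947]
tcp_rot: [-0.0, 0.997, -0.075, 0.001]
ft_force: [0.1, 0.0, 0.1]
grip_width: 0.006
gripper_force: 0.0
```

Emit:
drive_tool:
  steps:
    - [1,0,-0.5,0,0]
    - [1,0,-0.95,0,0]
    - [1,0,-0.95,0,0]

```text
clock: 33.08
tool_pos: [0.497, -0.0177, 0.1941]
tcp_rot: [-0.0, 0.997, -0.075, 0.0]
ft_force: [-0.6, -0.1, 0.2]
grip_width: 0.004
gripper_force: 0.0
```

```bash
python3 sel.py; python3 -c "
from h import *
for c in('scene','top'):
  for n in('toggle','prism'): print(c,n,[(np.round(d['point'],3).tolist(),round(d['conf'],2)) for d in vision.look_for(c,n)])
print('tip off/on scene',proj('scene',pts(*TG,[(-.022,0,.113),(.022,0,.113)])),'top',proj('top',pts(*TG,[(-.022,0,.113),(.022,0,.113)])))
t=cv2.imread('pics/top6.png').mean(2);s=cv2.imread('pics/scene6.png').mean(2)
print(t[216:252:2,452:480:2].astype(int))
print('near end',t[190:204,226].astype(int))"
```

```text
[45 52] [[433.1, 219.4], [419.1, 235.8]]
[[0.5451, -0.2802, 0.099], [0.5073, -0.2481, 0.099]] -40.4 0.0496
t 33.17 pos [ 0.4967 -0.0204  0.194 ] head -8.87 j6 1.617 F [-0.9 -0.6 -0. ] w 0.4 gf 0.0 tilt [0.    0.001]
steps [0.3859 2.2978 0.369 ] -0.0004
scene toggle [([0.517, -0.364, 0.098], 0.6)]
scene prism [([0.665, 0.176, 0.082], 0.69)]
top toggle [([0.522, -0.358, 0.098], 0.59)]
top prism [([0.623, 0.193, 0.095], 0.66), ([0.522, -0.26, 0.102], 0.66), ([0.518, -0.36, 0.101], 0.23)]
tip off/on scene [[381.29323416 315.51976018]
 [399.38295864 310.65314689]] top [[468.04832196 246.05006357]
 [470.93351227 226.80584344]]
[[ 85  88  90  92  86  89 138 147  89  87  90  87  90  87]
 [ 88  85  86  88  89  74 112 159 135  88  90  87  90  87]
 [ 90  86  85  86  85  86 111 108 106  89  87  86  85  85]
 [ 92  89  90  88  88  87  87  89  89  88  88  83  85  86]
 [ 91  88  89 187 205 205 166 107  88  90  85  86  86  85]
 [ 90  92  90 182 206 180  98 205 129 143 104  87  86  85]
 [ 88  87  88 187 207 146 106 197  96 159 137  84  85  88]
 [ 88  87  93 199 206 207 209  72  94 110  98  90  88  88]
 [ 88  89  83 208 207 202 118  83  87  82  89  86  85  87]
 [ 88  87 108 175 141 161  81  86  98  88  86  90  87  88]
 [ 86  86 149 139 122 105  88 107 172  86  87  85  84  86]
 [ 90  90 175 127 154 142 102 166 191  85  87  85  85  85]
 [ 89  86 182 129 107 158 161 139 161  83  85  87  85  86]
 [ 87  88 200 207 151 155 167 207 103  86  87  86  86  88]
 [ 88  88 205 207 207 207 205 205  89  86  89  89  82  85]
 [ 91 106 209 206 197 206 206 204  85  87  89  83  86  86]
 [ 87 145 207 208 107 145 207 201  85  87  85  85  84  84]
 [ 88 151 189 202 127 173 208 198  85  89  87  87  88  88]]
near end [ 96  97 131 135 134 135 139 112  81  77  80  79  81  78]
```

```bash
python3 -c "
from rig import workorder
print(workorder.job_done())"
```

```text
the job is handed in; nothing more can be done
None
```

The job is handed in at about 33 s of 72. By the camera and force readings, the prism is home against the end stop, the selector is latched at green and the toggle is on its green side. The first grasp missed and shifted the prism about 6 mm, because the fingers reach about 25 mm less far down than stated, so I regripped; I did not re-measure the bystanders, and no verdict came back.

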